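# Empty the marble dispenser into the cup

### The arm

A 6-joint arm with a two-finger parallel gripper is mounted at the origin on the work surface. World frame = base frame: x ahead of the robot, y to its left, z up, the work surface at z = 0. Lengths are in mm, angles in rad, forces in N, time in s.
With the tool pointing down it reaches from about 275 to 725 mm from the base axis. Payload 5.6 kg.
Tool frame: the origin (TCP) lies midway between the tips of the shut fingers; the grasp point (between the pads) lies robot.grip_depth behind it (robot.grip_depth is the distance from the TCP to the grasp point, in mm); x points along the fingers, y is the direction in which the jaws open and shut, and the axes are right-handed (so a half turn about x gives the same grasp; the last joint's range is limited). The gripper opens to 85 mm and grips with 20 to 120 N. Pads are 22 mm wide; open, the fingers measure 114 mm over their backs; the gripper's body (76 mm by 85 mm) begins 54 mm behind the grasp point. The pads swing forward as they close: fully open they stand 13 mm farther back than shut.
Start: joints at [1.579, 0.255, 0.108, 0, -1.424, -0.285], TCP at [150.276, 529.065, 231.283] pointing down, gripper open.
Joint ranges: [-2.95, 2.95], [-1.21, 1.97], [-1.09, 1.5], [-2.87, 1.71], [-2.94, -0.07], [-3.05, 3.05]. Speed limits (rad/s): [2.57, 2.57, 3.14, 3.14, 3.14, 3.14].

### API

Orientations are given as a unit quaternion [x, y, z, w].
In Python, from rig import monitor, cams, order, robot gives the robot as it stands.
- The arm moves only by the tool servo_tool, never from a script. Its argument "commands" is one flat list of numbers, 7 for each row, row after row: the shift along the tool's x, y, z in cm, then the turn, a rotation vector about the tool's x, y, z in degrees, then the finger opening in cm, from 0 to 8.54. A call has exactly 5 rows; each row shifts and turns the commanded pose from where the row before left it, along the tool's axes as they then stand; what a row does not reach is not made up. A row lasts 1/8 s, in which the tool goes at most 62.5 mm and 10.7 degrees, less where a joint would pass 70% of its speed; a pose out of reach is approached as far as the arm can. A call with a gripper value outside its range is refused whole. The fingers move at their own pace and stop on an object; "grip_force" is the grip in N (left out, the last holds). Time passes only in rows, so rows that do not move let the fingers close, or fill a call up. It gives the time, the measured TCP pose, the force and the opening at its end, in the units of the state.
- monitor.get_obs(): the state, without advancing time (a new reading comes with each control period).
- cams.get_image(name): name is "scene" or "top" or "wrist"; returns the picture (420x560x3 uint8, red, green, blue); there is no depth.
- cams.get_calibration(name): a dict with "fx", "fy", "cx", "cy" (pixels), "rvec" (rotation vector, rad) and "tvec" (3), from world to camera coordinates, as OpenCV has them. Camera axes: x right, y down, z forward; pixel columns grow to the right and rows downward; lengths in mm; the calibration is good to about 2 mm. A picture is of the moment at which its call begins: read the wrist's pose just before it. get_calibration takes no time and is no camera call; for the wrist camera it gives the pose at the moment of the call.
- order.finish_job(): hands the job in, once; it reports no verdict.
The state is a dict: "clock": time; "q": joint angles; "qvel": joint speeds; "joint_efforts": joint torques, N m; "eef_pos": TCP position; "orientation": TCP orientation; "force": force on the tool from outside, world axes, zero at the start; "torque": the same for the moment, N m; "opening": opening from 0.0 (shut) to 1.0 (fully open).
Only numpy, scipy, OpenCV 4.12 (cv2) and the standard library are available. Lean on these libraries where they do the work, as an engineer would, in place of code of your own. Each camera call takes 0.05 s, during which the arm holds its last target. There are 200 camera calls.

### The job

Push the yellow cup along the board, without picking it up, until it sits in the V-shaped rest under the marble dispenser's outlet. Then press down the black pad at the back of the dispenser's rocking lever so that the gate at its other end lifts, keep it down until all four marbles have rolled into the cup, and let go so that the gate drops shut again. Work the gate only through the pad, do not touch the marbles, and leave the other things on the board where they stand.

Things in the scene. Friction and masses are not known exactly. Their poses are not given: they have to be found in the camera images.
- dispenser: Beech marble dispenser fixed to the board, 74 mm wide (x), base plate from y = -70 to +95 mm. Origin on the board; z up; marbles roll along its own -y (turned a little at each start). Two steel rails, 6 mm rods at x = -8 and +8 mm, sloping 6 degrees, carry four marbles in a row between low side boards. Bearing posts at x = +-21, y = +30 mm, 156 mm high, carry the rocking lever.
- rocker (a joint): Angle of the spring-loaded rocking lever, rad: 0 = level, gate shut; grows as the pad is pressed; stop at 0.36; marbles begin to pass at about 0.22; press to 0.3 or more. Aluminium beam 10 mm wide over the row of marbles, along the dispenser's y; axle at y = +30 mm, 145 mm up; gate leaf hangs at y = -29 mm. At the pad it takes 2 N to start, 5 N at the stop, and springs back when let go.
- pad_top (a point): Middle of the top face of the black press pad, 36 mm (x) by 34 mm (y), 6 mm thick, at the lever's back end: 105 mm behind the axle (dispenser y = +135 mm), 154 mm above the board at rest, beyond the base plate with nothing under it. It goes down about 37 mm, tilting with the lever, to the stop.
- gate_edge (a point): Middle of the lower edge of the gate leaf (24 mm wide, 4 mm thick), 86 mm above the board when shut; it rises about 24 mm and swings about 17 mm towards the outlet when the lever is fully pressed.
- cup: Yellow plastic cup, open at the top, loose, 60 mm high, nearly straight sided: outer radius 38 mm at the foot, 37 mm at the rim, wall 3 mm, about 70 g. Origin at the middle of its underside, z up. It starts upright on the board, 40 to 100 mm from its rest on the outlet side. Its rim passes 6 mm under the rails. Pushed low down it slides without tipping.
- cup_rest (a point): Where the middle of the cup's underside is when the cup touches both faces of the V-shaped rest (dispenser x = 0, y = -112 mm, on the board). The rest is two beech blocks 30 mm high under the outlet, a V opening to -y, faces 30 degrees off x, reaching x = -40 and +40 mm. Pushing the cup towards this point seats it.
- lip (a point): Outlet: middle between the free lower ends of the rails, where the marbles drop off (dispenser x = 0, y = -92 mm, on the rods' axes, 69 mm above the board; their underside is at 66 mm).
- marble1: Amber glass marble, 25 mm across, origin at its centre; number 1 in the row counted from the gate. On the rails its centre is 90 to 99 mm above the board; in the cup it lies 15 to 50 mm above the board.
- marble2: Amber glass marble, 25 mm across, origin at its centre; number 2 in the row counted from the gate. On the rails its centre is 90 to 99 mm above the board; in the cup it lies 15 to 50 mm above the board.
- marble3: Amber glass marble, 25 mm across, origin at its centre; number 3 in the row counted from the gate. On the rails its centre is 90 to 99 mm above the board; in the cup it lies 15 to 50 mm above the board.
- marble4: Amber glass marble, 25 mm across, origin at its centre; number 4 in the row counted from the gate. On the rails its centre is 90 to 99 mm above the board; in the cup it lies 15 to 50 mm above the board.
- canister: Stainless steel canister with a clip-on lid, 105 mm across, 135 mm high, origin under its middle. Bystander.
- tumbler: Glass tumbler full of amber marbles, 72 mm across the rim, 95 mm high, origin under its middle. Bystander.
- jack_rack: Slotted beech rack, 190 mm (y) by 42 mm (x), with six aluminium jacks standing in it, 55 mm high in all, origin under its middle. Bystander.
- bounce_ball_center (a point): Centre of the orange silicone bounce ball, 40 mm across, lying on a small beech ring. Bystander.
There are look-alikes about, which are no part of the job. Several things have the shape of the dispenser; the one meant has the colours described above. Several things look just like the cup: the one meant starts farthest to the robot's right.

How it is judged:
By the outcome, as a careful person would: the job done as asked, in the order asked, and still so for the second after the job is handed in, with the robot touching nothing.
It also fails if it takes over 58 s, if anything falls off the work surface, if the arm or the gripper's body presses on something with over 40 N, if the wrist force passes 120 N, or if a joint passes its speed limit or range.

## Working session

There is one attempt and no reset: what is moved stays moved. The work goes in short steps, Python scripts to look and compute and a tool call to move; the robot and the scene stay as the last step left them, time stands still between calls to the robot, and variables do not carry over. Pictures are saved under pics/ and viewed, about 8 in all and at most 12, crops included, and the job is handed in when it is done.

Besides the shell and the picture viewer there is one more tool, called after ">>>" by a JSON object that holds its "api" and its "payload". servo_tool: Moves the arm, as the interface text tells. Its arguments: {"type":"object","properties":{"commands":{"type":"array","items":{"type":"number"}},"grip_force":{"type":"number"}},"required":["commands"]}

```bash
mkdir -p pics; ls
cat > h.py <<'E'
import numpy as np, cv2
from rig import monitor, cams, order, robot
from scipy.spatial.transform import Rotation as R
def cal(n):
    c=cams.get_calibration(n); K=np.array([[c['fx'],0,c['cx']],[0,c['fy'],c['cy']],[0,0,1.]])
    return K,cv2.Rodrigues(np.array(c['rvec'],float))[0],np.array(c['tvec'],float).ravel()
def ray(n,u,v):
    K,Rm,t=cal(n); return -Rm.T@t, Rm.T@np.linalg.inv(K)@np.array([u,v,1.])
def onz(n,u,v,z):
    o,d=ray(n,u,v); return o+d*(z-o[2])/d[2]
def proj(n,p):
    K,Rm,t=cal(n); q=K@(Rm@np.array(p,float)+t); return q[:2]/q[2]
def snap(n,f):
    im=cams.get_image(n)[:,:,::-1].copy(); cv2.imwrite('pics/'+f,im); return im
E
python3 - <<'E'
from h import *
snap('scene','s0.png'); snap('top','t0.png')
for n in('scene','top'): print(n,ray(n,280,210))
s=monitor.get_obs(); print(s['clock'],s['eef_pos'],s['orientation'],robot.grip_depth)
print(R.from_quat(s['orientation']).as_matrix().round(3))
E
```

```text
pics
scene (array([1263.27197707,  -53.87395078,  643.26640681]), array([-0.80736221,  0.05183955, -0.58779107]))
top (array([ 333.21714217,   15.29539873, 1232.26234394]), array([ 0.15691178,  0.01710033, -0.98761797]))
0.1 [150.15220396 528.64877331 230.49826907] [-0.70029615  0.09816355  0.70039047  0.09696603] 18.700000000000003
[[-0.    -0.273 -0.962]
 [-0.002 -0.962  0.273]
 [-1.     0.002 -0.   ]]
```

View pics/s0.png

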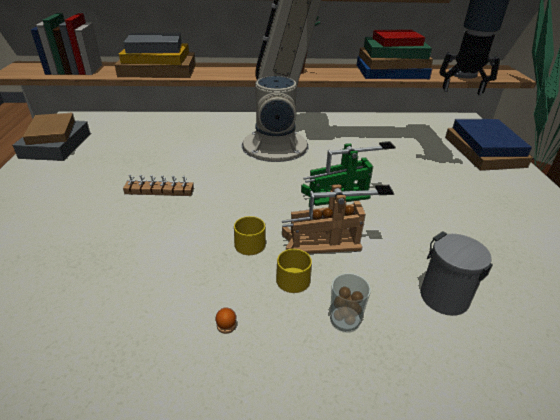

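View pics/t0.png

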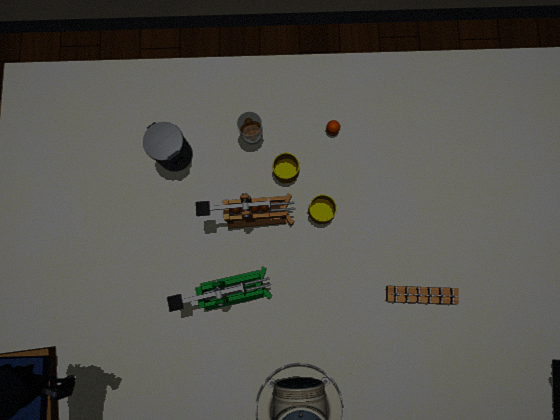

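The top view shows two yellow cups, at (286,167) and (322,209); in the scene view they are at (294,270) and (250,236). The one at top (322,209) is farthest to the robot's right. The beech dispenser is at (255,209) with its pad at (203,208). The green one at (230,288) is a look-alike.

Run:
```python
from h import *
im=cv2.imread('pics/t0.png'); c=cv2.resize(im[150:250,180:360],None,fx=4.4,fy=4.4,interpolation=cv2.INTER_CUBIC); cv2.imwrite('pics/c0.png',np.clip(c*1.6,0,255).astype('uint8'))
hsv=cv2.cvtColor(im,cv2.COLOR_BGR2HSV)
m=cv2.inRange(hsv,(22,150,40),(35,255,255))
for k in cv2.findContours(m,0,1)[0]:
    if cv2.contourArea(k)>100:
        (u,v),r=cv2.minEnclosingCircle(k); e=cv2.fitEllipse(k); print('cup',u,v,r,e,onz('top',u,v,60).round(1), (onz('top',u+r,v,60)-onz('top',u-r,v,60))[1]/2)
m=cv2.inRange(hsv,(0,0,0),(180,255,45)); m[:, :190]=0;m[:,220:]=0;m[:190]=0;m[225:]=0
n,l,s,ce=cv2.connectedComponentsWithStats(m)
for i in range(1,n): print('pad',s[i],ce[i],onz('top',*ce[i],154).round(1))
k=max(cv2.findContours(m,0,1)[0],key=cv2.contourArea);print(cv2.minAreaRect(k))
im=cv2.imread('pics/s0.png');hsv=cv2.cvtColor(im,cv2.COLOR_BGR2HSV)
m=cv2.inRange(hsv,(22,150,30),(35,255,255))
for k in cv2.findContours(m,0,1)[0]:
    if cv2.contourArea(k)>100:
        x,y,w,h=cv2.boundingRect(k); print('scene cup',x,y,w,h)
print('foot front from scene', [onz('scene',x+w/2,y+h,0).round(1)])
m=cv2.inRange(hsv,(0,0,0),(180,255,45));w=np.zeros_like(m);w[182:198,370:400]=m[182:198,370:400]
M=cv2.moments(w,True);u,v=M['m10']/M['m00'],M['m01']/M['m00'];print('scene pad',u,v,M['m00'],onz('scene',u,v,154))
```

```text
cup 322.140625 207.734375 13.736332893371582 ((322.1878356933594, 207.86044311523438), (26.310527801513672, 26.45859718322754), 104.11820220947266) [522.3 -77.3  60. ] -36.7234160108208
cup 285.47772216796875 165.732666015625 13.585101127624512 ((285.3912353515625, 165.5070343017578), (25.508073806762695, 26.050107955932617), 73.99182891845703) [640.9  17.6  60. ] -36.92306503536794
pad [196 201  14  15 192] [202.35416667 208.20833333] [514.6 225.1 154. ]
pad [216 209   2   1   2] [216.5 209. ] [511.6 190.2 154. ]
pad [219 209   1   1   1] [219. 209.] [511.4 184.1 154. ]
((202.5, 208.0), (14.0, 13.0), 90.0)
scene cup 277 248 34 45
scene cup 234 217 31 38
scene cup 119 43 70 22
foot front from scene [array([-920.7, -596.5,    0. ])]
scene pad 383.4573643410853 189.70542635658916 129.0 [517.66649029 224.45948714 154.        ]
```

View pics/c0.png

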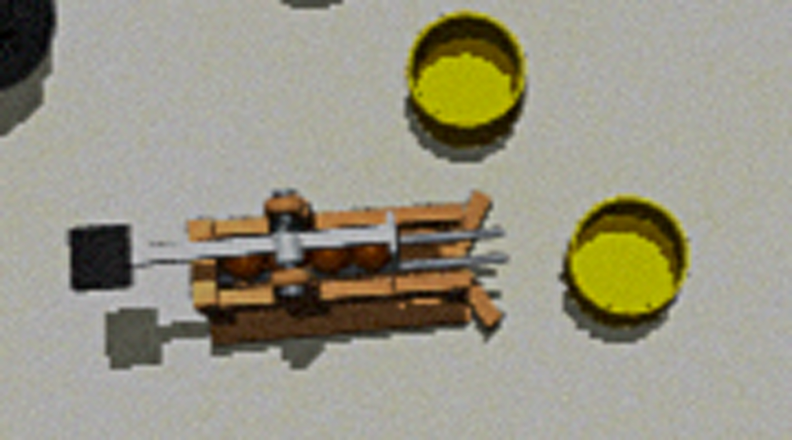

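The crop (×4.4) confirms the cup meant, the rightmost one at crop (627,260), in front of the beech dispenser's outlet. The rail ends are at (500,232) and (507,257), the pad at (100,258) and the gate end of the beam at (393,236).

Run:
```python
from h import *
f=lambda x,y,z:onz('top',180+x/4.4-.4,150+y/4.4-.4,z)
pad=np.array([515.5,225,154])
a=f(500,232,69);b=f(507,257,69);print('rail ends',a,b,np.linalg.norm(a-b))
lip=(a+b)/2; d=lip-pad; print('lip',lip,np.linalg.norm(d[:2]),np.degrees(np.arctan2(d[1],d[0])))
g=f(393,236,148); print('gate end',g,np.degrees(np.arctan2(*(g-pad)[1::-1])), np.linalg.norm((g-pad)[:2]))
# post tops at z156
p=f(285,203,156);q=f(292,288,156);print('posts',p,q,(p+q)/2,np.linalg.norm(p-q))
for th in(np.arctan2(d[1],d[0]),):
  u=np.array([np.cos(th),np.sin(th)]); print('rest',pad[:2]+u*247, lip[:2]+u*20,'origin',lip[:2]-92*u)
K=lambda *v:onz('top',*v)
for n,p in (('canister',(163,141,135)),('tumbler',(250,120,95))): print(n,K(*p))
```

```text
rail ends [ 5.37674625e+02 -3.08703486e-01  6.90000000e+01] [522.23798354  -4.064187    69.        ] 15.886898916025006
lip [529.95630429  -2.18644524  69.        ] 227.6459216306871 -86.35906967884955
gate end [523.26539723  61.11183441 148.        ] -87.28722345808748 164.07203361462885
posts [542.43262091 120.97540864 156.        ] [494.10245519 117.68553841 156.        ] [518.26753805 119.33047353 156.        ] 48.44200826911513
rest [531.18535528 -21.50145969] [531.22637354 -22.14607761] origin [524.11398572  89.62786363]
canister [695.99283641 330.58478119 135.        ]
tumbler [760.83620033 109.2289313   95.        ]
```

```bash
cat >> h.py <<'E'
def plan(p,yaw,n):
    """n rows straight to TCP p (mm), tool down, tool-y heading yaw (deg); prints tool-frame cm/deg rows"""
    s=monitor.get_obs(); P=np.array(s['eef_pos']); Q=R.from_quat(s['orientation'])
    y0=Q.as_matrix()[:,1]; y0=np.degrees(np.arctan2(y0[1],y0[0])); dy=(yaw-y0+180)%360-180
    x=Q.as_matrix()[:,0]; print('t',s['clock'],'from',P.round(1),'yaw',y0.round(1),'dy',dy.round(1),'xaxis',x.round(3),'F',np.round(s['force'],1),'op',s['opening'])
    for i in range(n):
        d=Q.inv().apply((np.array(p,float)-P)/n)/10
        print((d.round(2)).tolist(), round(-dy/n,2)); Q=R.from_euler('z',dy/n,degrees=True)*Q
E
python3 -c "
from h import *
plan((512,-142,225),170.8,20)"
```

```text
t 0.1 from [150.2 528.6 230.5] yaw -105.9 dy -83.3 xaxis [-0.    -0.002 -1.   ] F [-0.1 -1.  -0.4] op 0.9973671495733509
[0.03, 2.73, -2.66] 4.17
[0.03, 2.53, -2.85] 4.17
[0.03, 2.32, -3.02] 4.17
[0.03, 2.09, -3.19] 4.17
[0.03, 1.85, -3.33] 4.17
[0.03, 1.61, -3.45] 4.17
[0.03, 1.35, -3.56] 4.17
[0.03, 1.09, -3.65] 4.17
[0.03, 0.82, -3.72] 4.17
[0.03, 0.55, -3.77] 4.17
[0.03, 0.27, -3.8] 4.17
[0.03, -0.0, -3.81] 4.17
[0.03, -0.28, -3.8] 4.17
[0.03, -0.56, -3.77] 4.17
[0.03, -0.83, -3.72] 4.17
[0.03, -1.1, -3.65] 4.17
[0.03, -1.36, -3.56] 4.17
[0.03, -1.61, -3.45] 4.17
[0.02, -1.86, -3.33] 4.17
[0.02, -2.1, -3.18] 4.17
```

>>> {"api": "servo_tool", "payload": {"commands": [0,2.7,-2.7,4.2,0,0,5,0,2.5,-2.9,4.2,0,0,5,0,2.3,-3.0,4.2,0,0,5,0,2.1,-3.2,4.2,0,0,5,0,1.9,-3.3,4.2,0,0,5]}}

```text
clock: 0.72
eef_pos: [241.4, 360.1, 230.9]
orientation: [-0.671, 0.225, 0.671, 0.224]
force: [0.7, -0.2, -0.2]
opening: 0.584
```

>>> {"api": "servo_tool", "payload": {"commands": [0,1.6,-3.5,4.2,0,0,5,0,1.4,-3.6,4.2,0,0,5,0,1.1,-3.7,4.2,0,0,5,0,0.8,-3.7,4.2,0,0,5,0,0.6,-3.8,4.2,0,0,5]}}

```text
clock: 1.35
eef_pos: [331.5, 190.7, 231.1]
orientation: [-0.618, 0.343, 0.619, 0.343]
force: [1.1, -0.1, 0.3]
opening: 0.584
```

>>> {"api": "servo_tool", "payload": {"commands": [0,0.3,-3.8,4.2,0,0,5,0,0,-3.8,4.2,0,0,5,0,-0.3,-3.8,4.2,0,0,5,0,-0.6,-3.8,4.2,0,0,5,0,-0.8,-3.7,4.2,0,0,5]}}

```text
clock: 1.98
eef_pos: [420.9, 22.4, 231.0]
orientation: [-0.545, 0.45, 0.546, 0.45]
force: [0.7, 0.2, 0.9]
opening: 0.588
```

>>> {"api": "servo_tool", "payload": {"commands": [0,-1.1,-3.7,4.2,0,0,5,0,-1.4,-3.6,4.2,0,0,5,0,-1.6,-3.5,4.2,0,0,5,0,-1.9,-3.3,4.2,0,0,5,0,-2.1,-3.2,4.2,0,0,5]}}

```text
clock: 2.6
eef_pos: [510.7, -147.3, 230.8]
orientation: [-0.454, 0.542, 0.455, 0.541]
force: [-0.4, 0.9, 0.8]
opening: 0.585
```

```bash
python3 -c "
from h import *
plan((512,-142,12),170.8,8)"
```

```text
t 2.6 from [ 510.7 -147.3  230.8] yaw 170.0 dy 0.8 xaxis [-0.001  0.    -1.   ] F [-0.4  0.9  0.8] op 0.5854964717589928
[2.73, -0.01, 0.07] -0.1
[2.73, -0.01, 0.07] -0.1
[2.73, -0.01, 0.07] -0.1
[2.73, -0.01, 0.07] -0.1
[2.73, -0.01, 0.07] -0.1
[2.73, -0.01, 0.07] -0.1
[2.73, -0.01, 0.07] -0.1
[2.73, -0.01, 0.07] -0.1
```

>>> {"api": "servo_tool", "payload": {"commands": [4,0,0,-0.8,0,0,5,4,0,0,0,0,0,5,4,0,0,0,0,0,5,4,0,0,0,0,0,5,2,0,0,0,0,0,5]}}

```text
clock: 3.22
eef_pos: [508.6, -145.9, 48.6]
orientation: [-0.458, 0.539, 0.46, 0.537]
force: [-0.3, -0.4, 0.8]
opening: 0.585
```

>>> {"api": "servo_tool", "payload": {"commands": [1.5,0,0,0,0,0,5,1.4,0,0,0,0,0,5,0.8,0,0,0,0,0,5,0,0,0,0,0,0,5,0,0,0,0,0,0,5]}}

```text
clock: 3.85
eef_pos: [511.0, -146.2, 14.9]
orientation: [-0.459, 0.538, 0.459, 0.538]
force: [-0.4, -0.1, -0.1]
opening: 0.585
```

Run:
```python
from h import *
plan((525,-61.5,12),170.8,10)
a=snap('scene','s1.png');b=snap('top','t1.png')
A=cv2.resize(a[170:310,180:380],(800,560),interpolation=2);cv2.imwrite('pics/c1.png',np.clip(A*1.4,0,255))
```

```text
t 3.85 from [ 511.  -146.2   14.9] yaw 171.0 dy -0.2 xaxis [ 0.001 -0.    -1.   ] F [-0.4 -0.1 -0.1] op 0.584791126423172
[0.03, -0.0, 0.86] 0.02
[0.03, -0.0, 0.86] 0.02
[0.03, -0.0, 0.86] 0.02
[0.03, -0.0, 0.86] 0.02
[0.03, -0.0, 0.86] 0.02
[0.03, -0.0, 0.86] 0.02
[0.03, -0.0, 0.86] 0.02
[0.03, -0.0, 0.86] 0.02
[0.03, -0.0, 0.86] 0.02
[0.03, -0.0, 0.86] 0.02[ WARN:0@3.216] global loadsave.cpp:1063 imwrite_ Unsupported depth image for selected encoder is fallbacked to CV_8U.
```

View pics/c1.png

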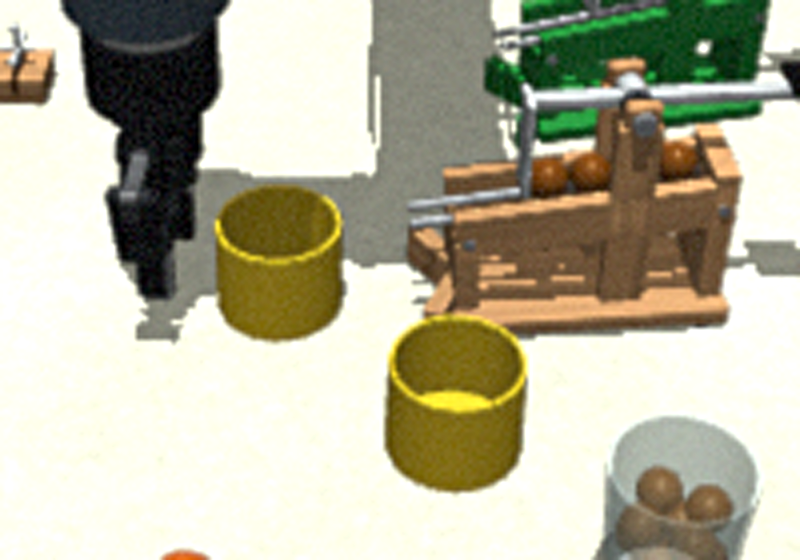

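Seen from the scene camera, the fingers at crop (150,270) stand low behind the target cup at (280,265), clear of the other cup at (455,405). Next I push.

>>> {"api": "servo_tool", "payload": {"commands": [0,0,1,0,0,0,5,0,0,1,0,0,0,5,0,0,0.8,0,0,0,5,0,0,0.8,0,0,0,5,0,0,0.8,0,0,0,5]}}

```text
clock: 4.58
eef_pos: [517.5, -102.1, 14.3]
orientation: [-0.459, 0.538, 0.459, 0.538]
force: [0.2, -0.7, -0.9]
opening: 0.585
```

>>> {"api": "servo_tool", "payload": {"commands": [0,0,0.8,0,0,0,5,0,0,0.8,0,0,0,5,0,0,0.8,0,0,0,5,0,0,0.6,0,0,0,5,0,0,0.4,0,0,0,5]}}

```text
clock: 5.2
eef_pos: [522.8, -68.7, 14.3]
orientation: [-0.459, 0.538, 0.459, 0.538]
force: [-0.5, -1.2, 0.6]
opening: 0.585
```

```bash
cat > cup.py <<'E'
from h import *
import sys
im=snap('top',sys.argv[1])
hsv=cv2.cvtColor(im,cv2.COLOR_BGR2HSV)
for k in cv2.findContours(cv2.inRange(hsv,(22,150,40),(35,255,255)),0,1)[0]:
    if cv2.contourArea(k)>60:
        (u,v),r=cv2.minEnclosingCircle(k); print('cup',u,v,r,onz('top',u,v,60).round(1))
E
python3 cup.py t2.png; python3 -c "
from h import *
plan((525,-61.5,12),170.8,1)"
```

```text
cup 301.5 214.5 9.823541641235352 [505.6 -21.5  60. ]
cup 285.0 164.0 10.049975395202637 [645.7  18.7  60. ]
t 5.25 from [522.9 -68.4  14.3] yaw 171.0 dy -0.2 xaxis [ 0.  0. -1.] F [-0.5  0.4 -0. ] op 0.5832643560812791
[0.23, -0.1, 0.72] 0.16
```

>>> {"api": "servo_tool", "payload": {"commands": [0,0,0.3,0,0,0,5,0,0,0.3,0,0,0,5,0,0,0.2,0,0,0,5,0,0,0,0,0,0,5,0,0,0,0,0,0,5]}}

```text
clock: 5.88
eef_pos: [524.0, -61.2, 14.3]
orientation: [-0.459, 0.538, 0.459, 0.538]
force: [-0.9, 0.5, 0.1]
opening: 0.585
```

Run:
```python
from h import *
print(monitor.get_obs()['force'])
a=snap('scene','s3.png');b=snap('top','t3.png')
A=cv2.resize(a[170:310,200:350],(600,560),interpolation=2);cv2.imwrite('pics/c3.png',np.clip(A.astype(float)*1.4,0,255).astype('uint8'))
```

```text
[-0.85866963  0.46814269  0.1391112 ]
```

View pics/c3.png

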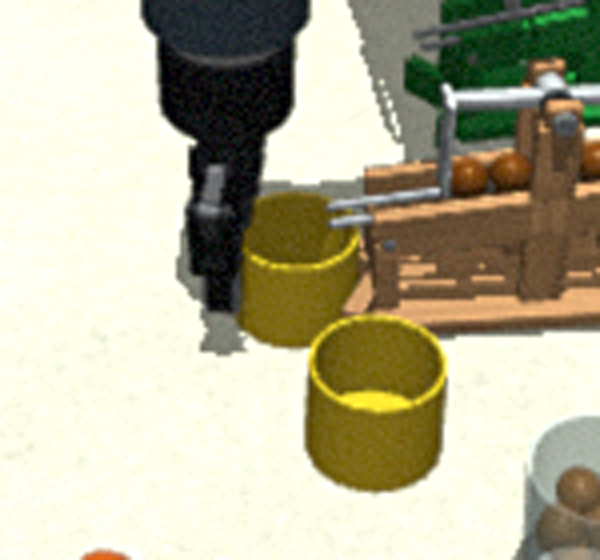

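The cup at crop (300,270) is nearly in the rest, with the rail ends over its rim at (340,210). No contact force shows yet, so I nudge on until it does.

>>> {"api": "servo_tool", "payload": {"commands": [0,0,0.1,0,0,0,5,0,0,0.1,0,0,0,5,0,0,0.1,0,0,0,5,0,0,0,0,0,0,5,0,0,0,0,0,0,5]}}

```text
clock: 6.6
eef_pos: [524.2, -59.7, 14.5]
orientation: [-0.459, 0.539, 0.459, 0.537]
force: [-0.6, -6.2, 1.5]
opening: 0.59
```

>>> {"api": "servo_tool", "payload": {"commands": [0,0,0.1,0,0,0,5,0,0,0.1,0,0,0,5,0,0,0,0,0,0,5,0,0,0,0,0,0,5,0,0,0,0,0,0,5]}}

```text
clock: 7.22
eef_pos: [524.1, -59.4, 14.8]
orientation: [-0.46, 0.539, 0.458, 0.536]
force: [-0.9, -13.7, 2.3]
opening: 0.583
```

It's seated: the push force rose to 13.7 N and the cup stopped. Now I back off, rise and shut the fingers.

>>> {"api": "servo_tool", "payload": {"commands": [0,0,-1,0,0,0,5,0,0,-2,0,0,0,5,0,0,-2,0,0,0,5,0,0,-2,0,0,0,5,0,0,0,0,0,0,5]}}

```text
clock: 7.85
eef_pos: [513.6, -126.1, 14.1]
orientation: [-0.458, 0.538, 0.459, 0.539]
force: [-0.4, 0.7, -0.3]
opening: 0.589
```

>>> {"api": "servo_tool", "payload": {"commands": [-4,0,0,0,0,0,5,-5,0,0,0,0,0,0,-5,0,0,0,0,0,0,-5,0,0,0,0,0,0,-4,0,-1,0,0,0,0]}}

```text
clock: 8.48
eef_pos: [512.7, -134.2, 246.6]
orientation: [-0.46, 0.537, 0.459, 0.538]
force: [1.3, -1.0, -0.5]
opening: 0.003
```

```bash
python3 cup.py t4.png
python3 - <<'E'
from h import *
plan((516,227,240),183.6,15)
a=snap('scene','s4.png');b=cv2.imread('pics/t4.png')
A=cv2.resize(a[170:310,220:400],(720,560),interpolation=2)
B=cv2.resize(b[160:250,190:350],(640,360),interpolation=2)
cv2.imwrite('pics/c4.png',np.clip(B.astype(float)*1.4,0,255).astype('uint8'))
E
```

```text
t 8.525 from [ 514.5 -136.3  252.2] yaw 171.0 dy 12.6 xaxis [ 0.011 -0.003 -1.   ] F [ 0.7 -0.9  5.4] op 0.0022022022220548948
[0.08, 0.37, 2.39] -0.84
[0.08, 0.33, 2.4] -0.84
[0.08, 0.3, 2.4] -0.84
[0.08, 0.26, 2.41] -0.84
[0.08, 0.23, 2.41] -0.84
[0.08, 0.19, 2.41] -0.84
[0.08, 0.16, 2.42] -0.84
[0.08, 0.12, 2.42] -0.84
[0.08, 0.09, 2.42] -0.84
[0.08, 0.05, 2.42] -0.84
[0.08, 0.02, 2.42] -0.84
[0.08, -0.02, 2.42] -0.84
[0.08, -0.06, 2.42] -0.84
[0.08, -0.09, 2.42] -0.84
[0.08, -0.13, 2.42] -0.84
```

View pics/c4.png

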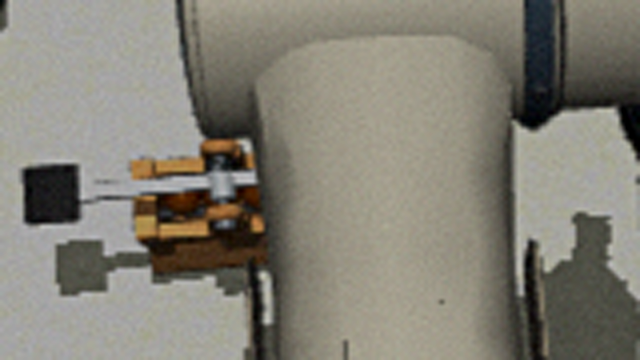

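The arm hides the cup in this view; the pad at crop (50,193) is unchanged. I move over behind the pad and check the cup from there.

>>> {"api": "servo_tool", "payload": {"commands": [0,0.4,2.4,-0.8,0,0,0,0,0.3,2.4,-0.8,0,0,0,0,0.3,2.4,-0.8,0,0,0,0,0.3,2.4,-0.8,0,0,0,0,0.2,2.4,-0.8,0,0,0]}}

```text
clock: 9.2
eef_pos: [512.6, -12.6, 243.6]
orientation: [-0.477, 0.521, 0.478, 0.521]
force: [0.0, 0.1, -0.0]
opening: -0.0
```

>>> {"api": "servo_tool", "payload": {"commands": [0,0.2,2.4,-0.8,0,0,0,0,0.2,2.4,-0.8,0,0,0,0,0.1,2.4,-0.8,0,0,0,0,0.1,2.4,-0.8,0,0,0,0,0.1,2.4,-0.9,0,0,0]}}

```text
clock: 9.82
eef_pos: [512.7, 107.5, 243.5]
orientation: [-0.496, 0.504, 0.496, 0.504]
force: [0.7, -0.5, 0.0]
opening: 0.003
```

>>> {"api": "servo_tool", "payload": {"commands": [0,0,2.4,-0.9,0,0,0,0,0,2.4,-0.9,0,0,0,0,-0.1,2.4,-0.9,0,0,0,0,-0.1,2.4,-0.9,0,0,0,0,-0.1,2.4,-0.9,0,0,0]}}

```text
clock: 10.45
eef_pos: [514.1, 227.5, 243.9]
orientation: [-0.515, 0.484, 0.516, 0.484]
force: [0.7, 1.0, 0.7]
opening: -0.003
```

```bash
python3 cup.py t5.png
python3 - <<'E'
from h import *
plan((516,227,170),183.6,5)
for p in ((531,-22,0),(531,-22,60)): print('expected cup px top',proj('top',p),'scene',proj('scene',p))
a=snap('scene','s5.png');b=cv2.imread('pics/t5.png')
A=cv2.resize(a[150:300,220:420],(800,600),interpolation=2)[:380]
B=cv2.resize(b[160:250,170:350],(440,220),interpolation=2)
C=np.zeros((600,800,3),'uint8');C[:380]=A;C[380:,:440]=B
cv2.imwrite('pics/c5.png',np.clip(C.astype(float)*1.4,0,255).astype('uint8'))
hsv=cv2.cvtColor(a,cv2.COLOR_BGR2HSV)
m=cv2.inRange(hsv,(22,150,30),(35,255,255))
for k in cv2.findContours(m,0,1)[0]:
    if cv2.contourArea(k)>100: print('scene cup',cv2.boundingRect(k))
E
```

```text
cup 300.71392822265625 205.776123046875 13.964615821838379 [529.3 -20.2  60. ]
cup 285.4821472167969 165.7857208251953 13.56054401397705 [640.7  17.6  60. ]
t 10.5 from [514.1 229.8 243.5] yaw -176.3 dy -0.1 xaxis [-0.001  0.001 -1.   ] F [ 0.5  1.3 -0.2] op -0.0015332857729348154
[1.47, -0.03, -0.06] 0.02
[1.47, -0.03, -0.06] 0.02
[1.47, -0.03, -0.06] 0.02
[1.47, -0.03, -0.06] 0.02
[1.47, -0.03, -0.06] 0.02
expected cup px top [300.82124777 208.69659401] scene [272.64931629 247.08489453]
expected cup px top [301.37921485 205.12956825] scene [272.97296621 227.55305497]
scene cup (259, 219, 52, 74)
scene cup (119, 43, 70, 21)
```

View pics/c5.png

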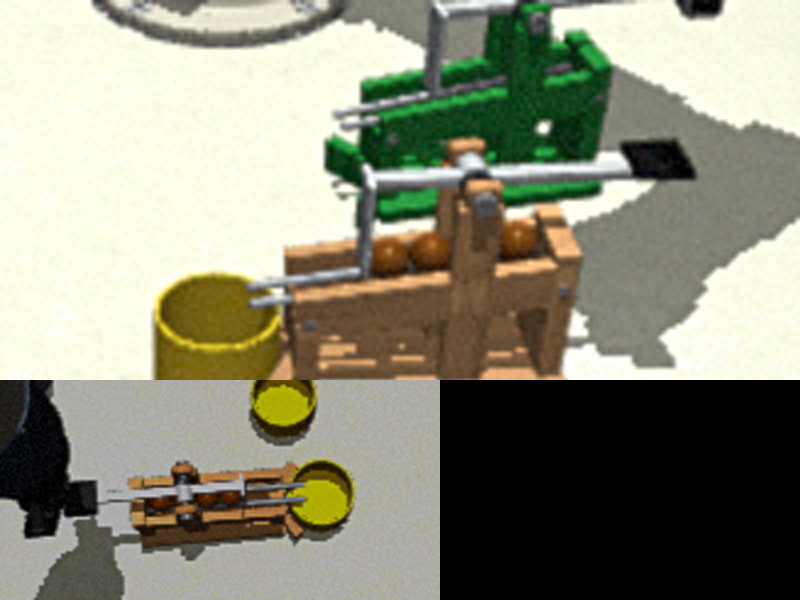

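The cup was measured at (529.3,-20.2), against an expected rest at (531,-22) and a calibration error of about 2 mm, so it is seated. Three marbles show at (390,255), (430,250) and (520,238), with the fourth behind the post, and the gate is shut. Next is the press, approaching first.

>>> {"api": "servo_tool", "payload": {"commands": [2.5,0,-0.1,0,0,0,0,2.5,0,-0.1,0,0,0,0,1.5,-0.1,-0.1,0,0,0,0,1,0,0,0,0,0,0,0.5,0,0,0,0,0,0]}}

```text
clock: 11.18
eef_pos: [515.8, 223.1, 164.2]
orientation: [0.515, -0.484, -0.515, -0.484]
force: [0.4, 1.5, 0.3]
opening: -0.001
```

>>> {"api": "servo_tool", "payload": {"commands": [0.5,0,0,0,0,0,0,0.5,0,0,0,0,0,0,0.5,0,0,0,0,0,0,0.5,0,0,0,0,0,0,0,0,0,0,0,0,0]}}

```text
clock: 11.8
eef_pos: [515.8, 223.4, 144.3]
orientation: [0.515, -0.484, -0.515, -0.485]
force: [-0.1, 1.6, 1.6]
opening: 0.0
```

>>> {"api": "servo_tool", "payload": {"commands": [0.5,0,0,0,0,0,0,0.6,0,0,0,0,0,0,0.6,0,0,0,0,0,0,0.4,0,0,0,0,0,0,0,0,0,0,0,0,0]}}

```text
clock: 12.42
eef_pos: [515.7, 222.5, 123.1]
orientation: [0.515, -0.485, -0.515, -0.484]
force: [0.5, -1.9, 4.6]
opening: -0.004
```

>>> {"api": "servo_tool", "payload": {"commands": [0.1,0,0,0,0,0,0,0.1,0,0,0,0,0,0,0,0,0,0,0,0,0,0,0,0,0,0,0,0,0,0,0,0,0,0,0]}}

```text
clock: 13.05
eef_pos: [515.7, 222.8, 121.6]
orientation: [0.515, -0.484, -0.515, -0.484]
force: [-0.5, -2.2, 6.0]
opening: -0.002
```

```bash
python3 cup.py t6.png
python3 - <<'E'
from h import *
a=snap('scene','s6.png');b=cv2.imread('pics/t6.png')
A=cv2.resize(a[150:300,220:420],(800,600),interpolation=2)[:440]
B=cv2.resize(b[170:240,190:340],(640,300),interpolation=2)[:, :]
C=np.zeros((600,800,3),'uint8');C[:440]=A;C[440:,:400]=cv2.resize(B,(400,160))
cv2.imwrite('pics/c6.png',np.clip(C.astype(float)*1.4,0,255).astype('uint8'))
print(monitor.get_obs()['force'],monitor.get_obs()['eef_pos'])
E
```

```text
cup 301.5 201.0 9.552586555480957 [542.2 -22.7  60. ]
cup 300.8387451171875 205.70867919921875 13.90404224395752 [529.5 -20.5  60. ]
cup 285.4821472167969 165.7857208251953 13.56054401397705 [640.7  17.6  60. ]
[ 0.11390681 -1.82745435  5.4279187 ] [515.70461652 222.71864896 121.5789511 ]
```

View pics/c6.png

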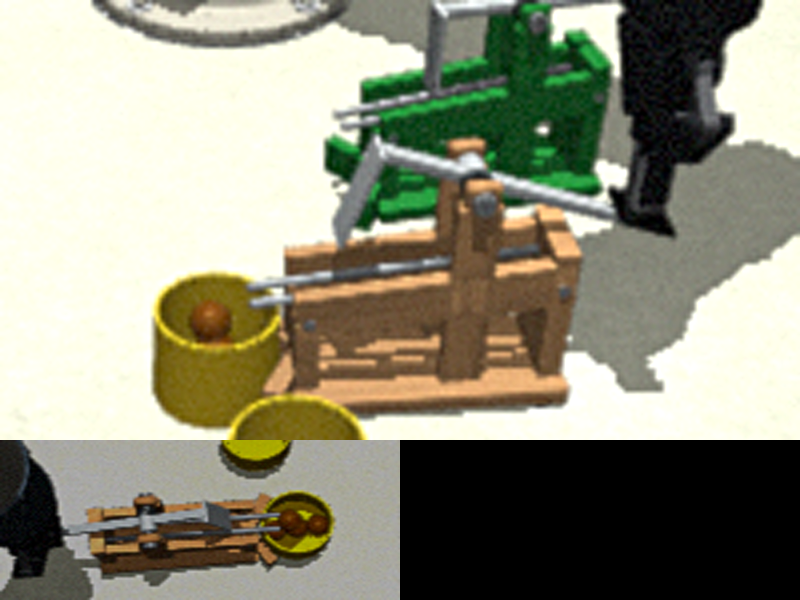

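The gate is fully up and there are marbles in the cup at crop (210,320). The rails look empty. I hold the pad down a while longer and count again.

>>> {"api": "servo_tool", "payload": {"commands": [0,0,0,0,0,0,0,0,0,0,0,0,0,0,0,0,0,0,0,0,0,0,0,0,0,0,0,0,0,0,0,0,0,0,0]}}

```text
clock: 13.78
eef_pos: [515.7, 222.7, 121.6]
orientation: [0.515, -0.484, -0.515, -0.484]
force: [-0.6, -2.5, 5.4]
opening: 0.003
```

>>> {"api": "servo_tool", "payload": {"commands": [0,0,0,0,0,0,0,0,0,0,0,0,0,0,0,0,0,0,0,0,0,0,0,0,0,0,0,0,0,0,0,0,0,0,0]}}

```text
clock: 14.4
eef_pos: [515.7, 222.7, 121.6]
orientation: [0.515, -0.484, -0.515, -0.484]
force: [-0.4, -2.4, 4.4]
opening: -0.001
```

Run:
```python
from h import *
a=snap('scene','s7.png');b=snap('top','t7.png')
A=cv2.resize(a[200:260,250:370],(800,400),interpolation=2)
B=cv2.resize(b[190:222,220:320],(625,200),interpolation=2)
C=np.zeros((600,800,3),'uint8');C[:400]=A;C[400:,:625]=B
cv2.imwrite('pics/c7.png',np.clip(C.astype(float)*1.6,0,255).astype('uint8'))
for n,im in(('s',a),('t',b)):
    m=cv2.inRange(cv2.cvtColor(im,cv2.COLOR_BGR2HSV),(5,170,30),(15,255,255))
    print(n,[(cv2.boundingRect(k),cv2.contourArea(k)) for k in cv2.findContours(m,0,1)[0] if cv2.contourArea(k)>15])
```

```text
s [((216, 308, 19, 21), 288.5), ((268, 231, 9, 5), 18.0), ((542, 164, 9, 11), 16.0), ((282, 50, 10, 19), 36.5)]
t [((299, 213, 7, 5), 18.0), ((306, 203, 7, 8), 36.0), ((293, 197, 8, 8), 32.0), ((327, 120, 13, 15), 119.5), ((141, 50, 10, 8), 19.5), ((152, 49, 19, 9), 40.0), ((35, 41, 7, 20), 24.0), ((440, 32, 14, 16), 23.0), ((261, 32, 14, 21), 58.0), ((141, 29, 35, 19), 244.0), ((277, 25, 17, 22), 111.0), ((340, 23, 29, 29), 328.0), ((459, 21, 11, 18), 67.5)]
```

View pics/c7.png

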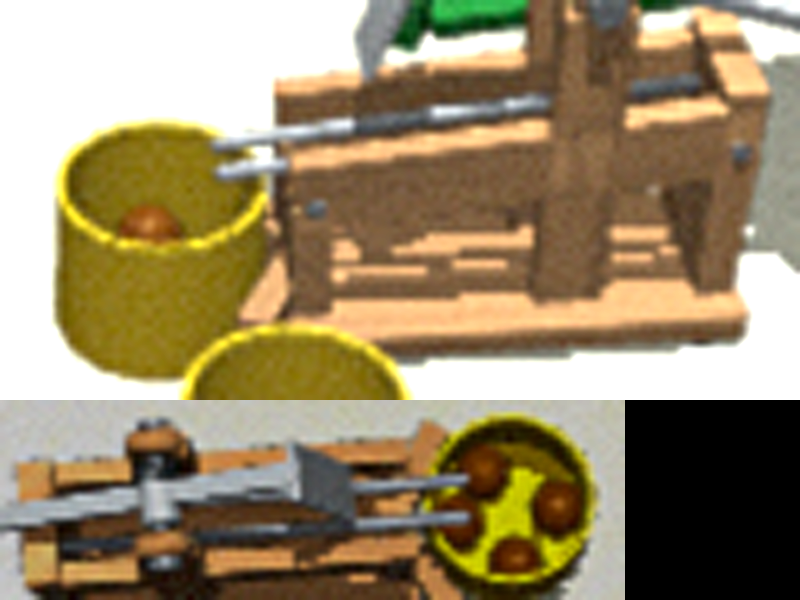

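The top view shows four marbles in the cup, at crop (485,470), (460,520), (558,508) and (515,557), and the rails are empty. I release the pad gently and lift clear.

>>> {"api": "servo_tool", "payload": {"commands": [-0.6,0,0,0,0,0,0,-0.8,0,0,0,0,0,0,-0.8,0,0,0,0,0,0,-0.8,0,0,0,0,0,0,-0.8,0,0,0,0,0,0]}}

```text
clock: 15.12
eef_pos: [515.0, 222.3, 159.3]
orientation: [-0.515, 0.485, 0.515, 0.484]
force: [-0.7, -0.6, 0.4]
opening: 0.001
```

>>> {"api": "servo_tool", "payload": {"commands": [-2,0,0,0,0,0,0,-3,0,0,0,0,0,0,-3,0,0,0,0,0,0,0,0,0,0,0,0,0,0,0,0,0,0,0,0]}}

```text
clock: 15.75
eef_pos: [514.9, 222.5, 238.3]
orientation: [-0.515, 0.485, 0.515, 0.484]
force: [0.1, -0.2, -0.9]
opening: -0.002
```

```bash
python3 cup.py t8.png
python3 - <<'E'
from h import *
a=snap('scene','s8.png');b=cv2.imread('pics/t8.png')
C=np.zeros((600,800,3),'uint8');C[:420,:560]=a;C[420:,:400]=cv2.resize(b[170:250,190:350],(400,180))
cv2.imwrite('pics/c8.png',np.clip(C.astype(float)*1.4,0,255).astype('uint8'))
s=monitor.get_obs();print(s['clock'],s['force'],s['eef_pos'])
E
```

```text
cup 300.8387451171875 205.70867919921875 13.90404224395752 [529.5 -20.5  60. ]
cup 285.2751159667969 165.8777313232422 13.717260360717773 [640.5  18.1  60. ]
15.85 [-0.12330126  0.20860396 -0.4223514 ] [514.92011185 222.50362155 237.93007165]
```

View pics/c8.png

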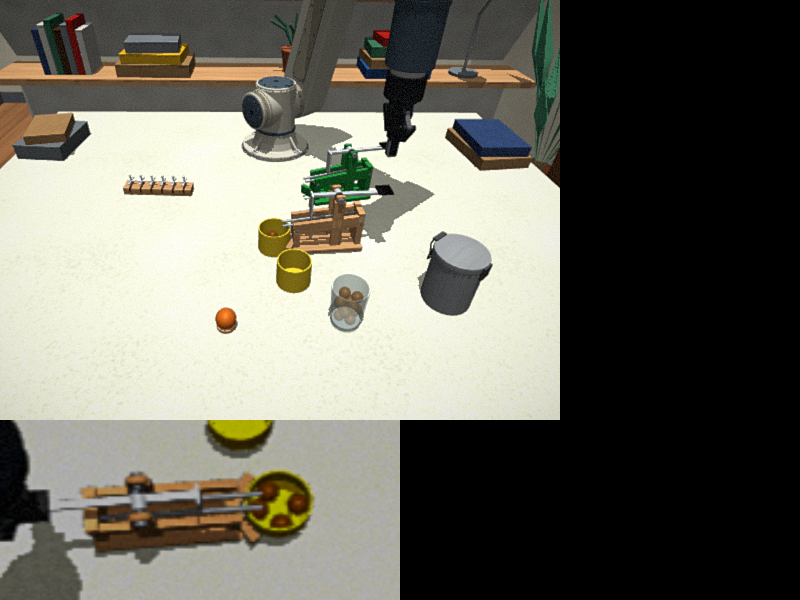

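The gate is shut with the lever level. The cup, holding four marbles, sits in the rest at scene (275,237), and the bystanders are where they were. The arm touches nothing, so I hand in.

```bash
python3 -c "
from rig import order; print(order.finish_job())"
```

```text
the job is handed in; nothing more can be done
None
```

The job is done and handed in at about 15.9 s on the robot's clock. No verdict is reported.

**What I did:** I pushed the rightmost yellow cup into the V-rest with half-open fingers held low. It stopped there with a reaction of about 14 N. I then pressed the pad from above with shut fingers, about 32 mm down at about 5 N, and held it for roughly 2 s. After that I let it up and lifted clear.

**Last checks:**
- **Cup:** It measured at (529.5, −20.5) mm. The rest worked out to (531, −22) mm, and the 2 mm gap is about the calibration error.
- **Marbles:** The top view shows all four in the cup and none on the rails.
- **Gate:** The lever is level and the gate is shut.
- **Arm:** It is about 80 mm above the pad, and the measured force is near zero.
- **Other things:** The second cup measured within about 1 mm of where it started. The other bystanders I checked by eye only, and they look unmoved.

No check failed. One mid-push cup reading from the top camera was wrong because the arm hid the cup, and I did not use it.

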